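Wind the drinks counter on to its red start facet

ROBOT

A 6-joint arm with a two-finger parallel gripper is mounted at the origin on a cart in front of the work surface, level with it; the furniture and walls round the work are solid. World frame = base frame: x ahead of the robot, y to its left, z up, the work surface at z = 0. Lengths are in m, angles in rad, forces in N, time in s.
With the tool pointing down it reaches from about 0.375 to 0.9 m from the base axis. Payload 3.1 kg.
Tool frame: the origin (TCP) lies at the very end of the fingers, on their centre line; the grasp point (between the pads) lies 19 mm behind it; z points along the fingers, y is the line along which they close (so a half turn about z gives the same grasp; the last joint's range is limited). The gripper opens to 85 mm and grips with 20 to 120 N. Pads are 22 mm wide; open, the fingers measure 114 mm over their backs; the gripper's body (76 mm by 85 mm) begins 54 mm behind the grasp point. The pads swing forward as they close: fully open they stand 13 mm farther back than shut.
Start: joints at [-1.452, 0.527, 1.433, -0, 1.181, -0.178], TCP at [0.183, -0.597, 0.231] pointing down, gripper open.
Joint ranges: [-3.08, 3.08], [-0.75, 2.2], [0.22, 2.44], [-1.43, 4.57], [0, 2.65], [-2.85, 2.85]. Speed limits (rad/s): [2.79, 2.79, 3.14, 3.14, 3.14, 3.14].

INTERFACE

Orientations are given as a unit quaternion [x, y, z, w].
In Python, from station import manip gives the robot as it stands.
- The arm moves only by the shell command python3 -m handwheel 'ROWS' [FORCE]. ROWS is JSON, a list of rows, each a list of 7 numbers: the shift along the world's x, y, z in mm, then the turn, a rotation vector about the world's x, y, z in degrees, then the opening, from 0 (shut) to 1 (fully open). A call has exactly 10 rows; each row shifts and turns the commanded pose from where the row before left it; what a row does not reach is not made up. A row lasts 1/8 s, in which the tool goes at most 62.5 mm and 10.7 degrees, less where a joint would pass 70% of its speed; a pose out of reach is approached as far as the arm can. A call is refused whole if a number of a shift passes 62.5 or a number of a turn 10.7, either way. A call with a gripper value outside its range is refused whole. The fingers move at their own pace and stop on an object; FORCE is the grip in N (left out, the last holds). Time passes only in rows, so rows that do not move let the fingers close, or fill a call up. It gives the time, the measured TCP pose, the force, the opening and the grip force at its end, in the units of the state.
- manip.sense(): the state, without advancing time (a new reading comes with each control period).
- manip.snapshot(name): name is "scene" or "top" or "wrist"; returns the picture (420x560x3 uint8, red, green, blue); there is no depth.
- manip.get_calibration(name): a dict with "K" (3x3 intrinsics, pixels), "rvec" (rotation vector, rad) and "tvec" (3), from world to camera coordinates, as OpenCV has them. Camera axes: x right, y down, z forward; pixel columns grow to the right and rows downward; lengths in m; the calibration is good to about 2 mm. A picture is of the moment at which its call begins: read the wrist's pose just before it. get_calibration takes no time and is no camera call; for the wrist camera it gives the pose at the moment of the call.
- manip.sign_off(): hands the job in; it is judged then, once.
The state is a dict: "t": time; "q": joint angles; "qd": joint speeds; "tau": joint torques, N m; "tcp_pos": TCP position; "tool_rot": TCP orientation; "force": force on the tool from outside, world axes, zero at the start; "ft_torque": the same for the moment, N m; "finger_gap": opening from 0.0 (shut) to 1.0 (fully open); "gripper_force": force on a finger pad.
Only numpy, scipy, OpenCV 4.12 (cv2) and the standard library are available. Lean on these libraries where they do the work, as an engineer would, in place of code of your own. Each camera call takes 0.05 s, during which the arm holds its last target. There are 200 camera calls.

TASK

The blue drinks counter on the bar has to be wound on for the next round: press its big red button, letting it come right up again each time, until the red facet of the drum stands at the yellow pointers, and stop there without going past it. Press gently: the free play of the button differs from day to day, so push only until the drum clicks on and do not lean on the button once it reaches its stop. Leave the button released and the other things on the bar where they are.

Things in the scene. Friction and masses are not known exactly. Their poses are not given: they have to be found in the camera images.
- counter: Desk counter screwed to the bar: blue case 126 x 84 mm, 46 mm high; a ten-sided drum under a clear window between two round blue cheeks (axis along y, 15 mm to +x of the origin and 50 mm up; cheeks' top at 88 mm); in front a sloping panel with a red button. Origin: middle of the underside; its -x side, with the button, faces the robot; z up.
- button_top (a point): Centre of the flat top of the red step button, a cap 25 mm across that stands 26 mm out of its aluminium collar when released (its top is then about 87 mm above the bar). Its z axis is the button's axis, outward: it leans 20 degrees from the vertical toward the counter's -x side. Its y is the counter's y. Moves with the button.
- button (a joint): Travel of the button along its axis, m: 0 released, growing as pressed, sprung back when let go. The push rises to 5 to 7 N; the drum clicks on at a depth that differs from start to start, 9.5 to 19.5 mm, and a hard stop follows 2 to 3 mm after the click (11.5 to 22.5 mm). More than 25 N harms the works. Let it back to under 1 mm before the next press.
- drum (a joint): Angle of the drum, rad: 0 when the red facet is at the pointers. One full press turns it on by one facet (0.628 rad) and a detent centres it; its value only grows. Starts 2 to 5 facets before the red one (-3.14 to -1.26). Nine facets are white with 1 to 9 black dots, the tenth is plain red; they arrive in the order of their dots, 9 dots being the last before red.
- pointer (a point): Point on top of the clear window midway between the two yellow pointer bars on the cheeks, on the robot's side of the top (20 degrees from the vertical). The facet right under it counts; facets move toward the robot there.
- green_bottle: A bystander, not to be moved: green bottle with a white cap, 56 mm across, 124 mm tall. Origin at the middle of its underside.
- kitchen_timer: A bystander, not to be moved: round red and white wind-up kitchen timer, 68 mm across, 48 mm tall. Origin at the middle of its underside.
- tea_box: A bystander, not to be moved: red tea carton, 63 x 131 x 66 mm. Origin at the middle of its underside.
- tuna_tin: A bystander, not to be moved: flat tin, 87 mm across, 40 mm tall. Origin at the middle of its underside.
- jam_jar: A bystander, not to be moved: jam jar with a white lid, 72 mm across, 102 mm tall. Origin at the middle of its underside.
- pepper_mill: A bystander, not to be moved: dark wooden pepper mill, 58 mm across, 160 mm tall. Origin at the middle of its underside.

How it is judged:
By the outcome, as a careful person would: the job done as asked, in the order asked, and still so for the second after the job is handed in, with the robot touching nothing.
It also fails if it takes over 45 s, if anything falls off the work surface, if the arm or the gripper's body presses on something with over 40 N, if the wrist force passes 120 N, or if a joint passes its speed limit or range.

## Working session

There is one attempt and no reset: what is moved stays moved. The work goes in short steps, Python scripts to look and compute and a shell command to move; the robot and the scene stay as the last step left them, time stands still between calls to the robot, and variables do not carry over. Pictures are saved under pics/ and viewed, at most 10 in all, crops included, and the job is handed in when it is done.

```bash
mkdir -p pics; python3 - <<'E'
from station import manip
import cv2,numpy as np
s=manip.sense();print(s['t'],s['tcp_pos'],s['tool_rot'],s['force'],s['finger_gap'])
a=manip.snapshot("scene");b=manip.snapshot("top")
cv2.imwrite('pics/scene.png',a[...,::-1]);cv2.imwrite('pics/top.png',b[...,::-1])
for n in("scene","top"):
  c=manip.get_calibration(n);R=cv2.Rodrigues(np.array(c['rvec']))[0];print(n,np.round(c['K'],1).tolist(),(-R.T@np.array(c['tvec']).ravel()).round(3))
E
```

```text
0.0 [ 0.18333522 -0.59675983  0.23033202] [ 9.88932276e-01  1.48363711e-01  4.34738364e-05 -1.07702683e-03] [-0.71016003  0.00761902 -0.11311248] 1.001096985113728
scene [[542.3, 0.0, 282.2], [0.0, 542.3, 210.5], [0.0, 0.0, 1.0]] [-0.15  -1.34   0.868]
top [[405.2, 0.0, 281.2], [0.0, 405.2, 209.0], [0.0, 0.0, 1.0]] [-0.335  0.186  1.233]
```

View pics/scene.png

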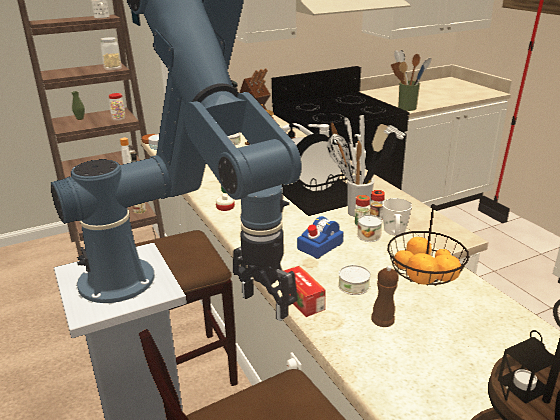

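View pics/top.png

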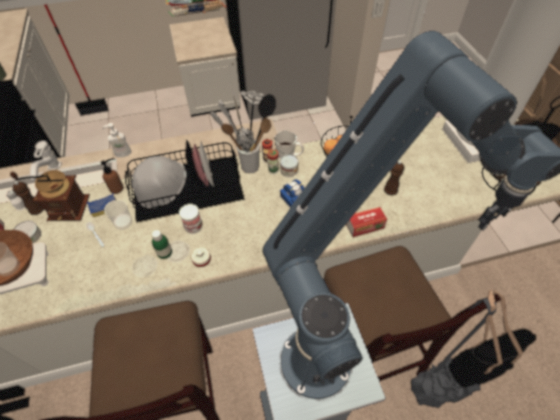

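The scene view shows the blue counter at about (320,238), with its red button at (313,230). The top view shows it at (291,193), partly hidden by the arm. Next I'll cast rays.

```bash
cat > h.py <<'E'
from station import manip
import cv2,numpy as np
def ray(n,uv,z,c=None):
  c=c or manip.get_calibration(n);R=cv2.Rodrigues(np.array(c['rvec']))[0];o=-R.T@np.array(c['tvec']).ravel()
  d=R.T@np.linalg.inv(c['K'])@np.array([*uv,1.]);return o+d*(z-o[2])/d[2]
E
python3 - <<'E'
from h import *
a=cv2.imread('pics/scene.png');h=cv2.cvtColor(a,cv2.COLOR_BGR2HSV)
m=((h[...,0]<8)|(h[...,0]>172))&(h[...,1]>150)&(h[...,2]>90)
m[:, :295]=0;m[:,345:]=0;m[:215]=0;m[260:]=0
n,_,st,ce=cv2.connectedComponentsWithStats(m.astype(np.uint8))
for i in range(1,n):print(st[i],ce[i],ray('scene',ce[i],.08))
b=cv2.imread('pics/top.png');h=cv2.cvtColor(b,cv2.COLOR_BGR2HSV)
m=((h[...,0]<8)|(h[...,0]>172))&(h[...,1]>120)&(h[...,2]>60);m[:,:270]=0;m[:,315:]=0;m[:170]=0;m[215:]=0
n,_,st,ce=cv2.connectedComponentsWithStats(m.astype(np.uint8))
for i in range(1,n):print('top',st[i],ce[i],ray('top',ce[i],.08))
c1=cv2.resize(a[205:270,285:360],None,fx=5.3,fy=5.3,interpolation=2);c2=cv2.resize(b[165:225,260:330],None,fx=5.7,fy=5.7,interpolation=2)
H=min(c1.shape[0],c2.shape[0]);cv2.imwrite('pics/crop.png',np.hstack([c1[:H],c2[:H]]))
E
```

```text
[308 225   9  11  81] [312.24691358 229.88888889] [ 0.55237778 -0.13969694  0.08      ]
```

View pics/crop.png

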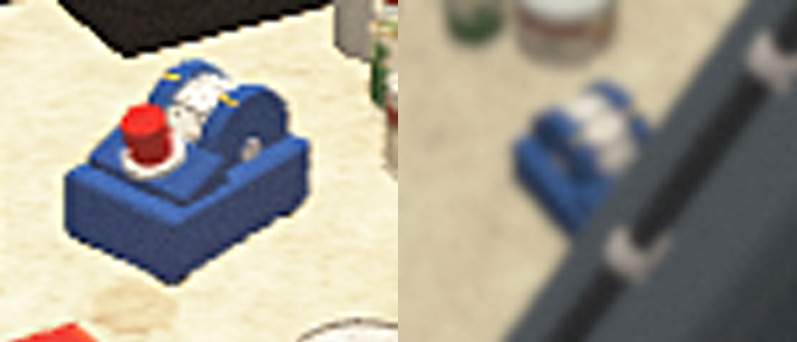

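The left crop shows the button cap's top at about scene pixel (312.4,227.3). The case's underside corners are at (297.3,249.3), (317.5,258.8) and (343.1,242.7).

```bash
python3 - <<'E'
from h import *
print('btn',ray('scene',(312.2,227.0),.087))
P=[ray('scene',p,0) for p in((297.3,249.3),(317.5,258.8),(343.1,242.7))];print(np.round(P,4))
for i in (0,1):
  d=P[i+1]-P[i];print(np.linalg.norm(d),np.degrees(np.arctan2(d[1],d[0])))
s=manip.sense()
c=manip.get_calibration('wrist');R=cv2.Rodrigues(np.array(c['rvec']))[0];o=-R.T@np.array(c['tvec']).ravel()
print('wrist cam',o-s['tcp_pos'],R.T[:,2],R.T[:,0],np.round(c['K'],0).tolist())
E
```

```text
btn [ 0.55462667 -0.13536704  0.087     ]
[[ 0.5239 -0.0999  0.    ]
 [ 0.5508 -0.1753  0.    ]
 [ 0.6673 -0.1334  0.    ]]
0.08007799014077246 -70.39476047262741
0.12387177477693817 19.756229146505003
wrist cam [0.07327593 0.02218503 0.14263282] [-0.28862806 -0.08788375 -0.95339933] [ 2.93602064e-01 -9.55927424e-01 -7.67051744e-04] [[344.0, 0.0, 282.0], [0.0, 344.0, 209.0], [0.0, 0.0, 1.0]]
```

```bash
python3 -m handwheel '[[20,25,0,0.67,-1.88,0.27,0],[34,44,0,0.67,-1.88,0.27,0],[38,48,0,0.67,-1.88,0.27,0],[38,48,0,0.67,-1.88,0.27,0],[38,48,0,0.67,-1.88,0.27,0],[38,48,-10,0.67,-1.88,0.27,0],[38,48,-15,0.67,-1.88,0.27,0],[38,48,-15,0.67,-1.88,0.27,0],[34,44,-15,0.67,-1.88,0.27,0],[30,39,-15,0.67,-1.88,0.27,0]]' 20
python3 - <<'E'
from h import *
from scipy.spatial.transform import Rotation as Ro
s=manip.sense();print(s['tcp_pos'],np.round(Ro.from_quat(s['tool_rot']).as_matrix(),3).tolist(),s['force'],s['finger_gap'],np.abs(s['qd']).max())
a=manip.snapshot('wrist');cv2.imwrite('pics/w1.png',a[...,::-1])
E
```

```text
t: 1.35
tcp_pos: [0.5296, -0.1564, 0.161]
tool_rot: [0.97, 0.17, 0.17, -0.034]
force: [0.5, 0.6, 0.3]
finger_gap: 0.0
gripper_force: 0.0
[ 0.52961385 -0.15644555  0.16099618] [[0.884, 0.34, 0.319], [0.318, -0.94, 0.123], [0.342, -0.007, -0.94]] [0.53530252 0.55661203 0.26973635] 0.00022925947380963562 0.6937958327851477
```

View pics/w1.png

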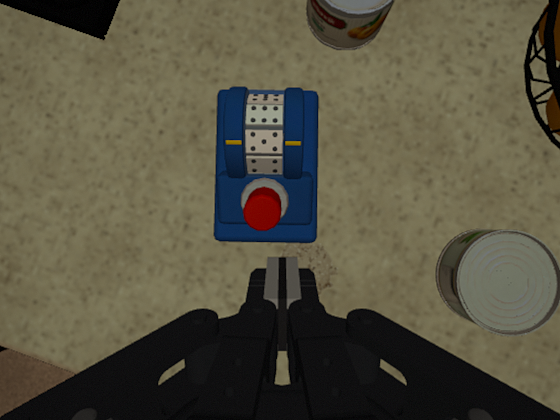

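The wrist view shows the red button top at about (262,210) and the yellow pointers at (234,142) and (293,143), with a white facet between them. Now I'll fix the button position from a still view and zoom in on the drum.

```bash
cat >> h.py <<'E'
def mask_red(a):
  h=cv2.cvtColor(a,cv2.COLOR_RGB2HSV);return (((h[...,0]<8)|(h[...,0]>172))&(h[...,1]>150)&(h[...,2]>60)).astype(np.uint8)
E
python3 - <<'E'
from h import *
c=manip.get_calibration('wrist');s=manip.sense();a=manip.snapshot('wrist');print(s['tcp_pos'],abs(s['qd']).max())
h=cv2.cvtColor(a,cv2.COLOR_RGB2HSV);m=mask_red(a);n,l,st,ce=cv2.connectedComponentsWithStats(m)
for i in range(1,n):
  if st[i][4]>150:print(st[i],ce[i],ray('wrist',ce[i],.083,c))
# bright top face
r=m.astype(bool);v=np.where(r,h[...,2],0);print('V',np.percentile(h[...,2][r],[5,30,50,70,95]))
t=(v>0.8*np.percentile(h[...,2][r],90)).astype(np.uint8)
n,l,st,ce=cv2.connectedComponentsWithStats(t)
for i in range(1,n):
  if st[i][4]>100:print('top',st[i],ce[i],ray('wrist',ce[i],.087,c))
y=((abs(h[...,0].astype(int)-26)<8)&(h[...,1]>170)&(h[...,2]>90)).astype(np.uint8);y[260:]=0;y[:,400:]=0
n,l,st,ce=cv2.connectedComponentsWithStats(y)
for i in range(1,n):
  if st[i][4]>20:print('yel',st[i],ce[i],ray('wrist',ce[i],.086,c))
cv2.imwrite('pics/w2.png',cv2.resize(a[75:250,200:335],None,fx=4,fy=3.4,interpolation=2)[...,::-1])
E
```

```text
[ 0.52938309 -0.1512095   0.15904359] 0.12331779374400144
[ 251  189   39   44 1317] [270.36142749 210.77980258] [ 0.55620039 -0.1320253   0.083     ]
V [ 81. 118. 123. 124. 128.]
top [ 252  196   36   36 1026] [269.63060429 213.59649123] [ 0.55417227 -0.13244533  0.087     ]
yel [234 141  16   5  65] [241.07692308 143.32307692] [ 0.59267936 -0.09734089  0.086     ]
yel [294 142  15   5  61] [300.93442623 144.39344262] [ 0.60597867 -0.13615012  0.086     ]
```

View pics/w2.png

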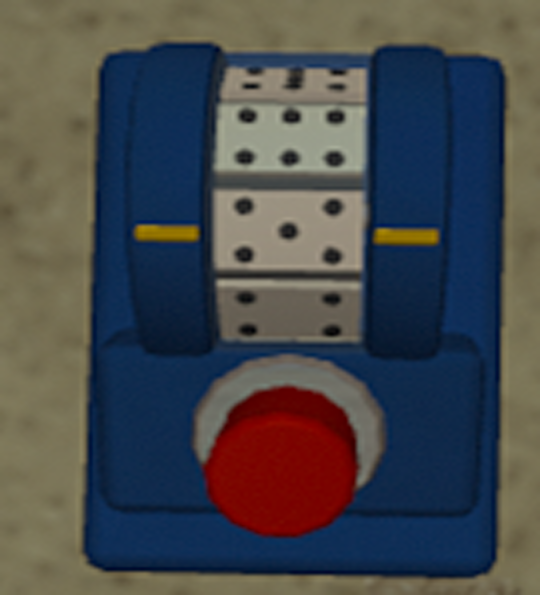

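The drum shows 5 dots at the pointers, with 6 next behind, so it needs 5 presses. The button top is at about (0.554,-0.132,0.087). I'll move to 12 mm above it along its axis.

```bash
python3 -m handwheel '[[0,0,0,0,0,0,0],[4,3,-8,0,0,0,0],[4,4,-12,0,0,0,0],[4,4,-12,0,0,0,0],[4,4,-12,0,0,0,0],[4,2,-10,0,0,0,0],[0.8,0.5,-6,0,0,0,0],[0,0,0,0,0,0,0],[0,0,0,0,0,0,0],[0,0,0,0,0,0,0]]' 20
python3 - <<'E'
from h import *
from scipy.spatial.transform import Rotation as Ro
s=manip.sense();M=Ro.from_quat(s['tool_rot']).as_matrix()
B=np.array([.5542,-.1324,.087]);u=np.array([.946,.324,0]);a=np.array([-.342*.946,-.342*.324,.94]);d=s['tcp_pos']-B
print(s['tcp_pos'],M[:,2],M[:,0],'above',d@a,'lat v',d@[-.324,.946,0],'lat x',d@np.cross([-.324,.946,0],a),s['force'],s['t'])
c=manip.get_calibration('wrist');i=manip.snapshot('wrist');cv2.imwrite('pics/w3.png',i[...,::-1])
E
```

```text
t: 2.7
tcp_pos: [0.5497, -0.141, 0.102]
tool_rot: [0.97, 0.169, 0.17, -0.033]
force: [-0.2, 0.7, 0.1]
finger_gap: 0.002
gripper_force: 0.0
[ 0.54972351 -0.14100479  0.10200083] [ 0.31938729  0.1216853  -0.93977893] [0.88468503 0.31710795 0.34172349] above 0.01650254950674135 lat v -0.006689750690975843 lat x -0.0014716158816022176 [-0.20666123  0.66282896  0.12894247] 2.7
```

View pics/w3.png

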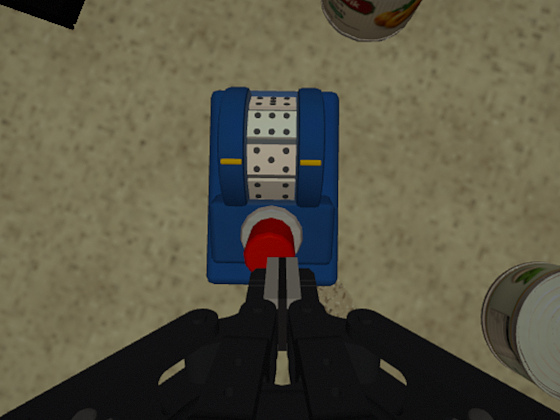

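The closed fingertips sit about 7 mm to the right of the button's centre at (269,245). I'll shift left and come down to about 3 mm above the cap.

```bash
cat > d.py <<'E'
from h import *
s=manip.sense();B=np.array([.5542,-.1324,.087]);a=np.array([-.342*.946,-.342*.324,.94]);d=s['tcp_pos']-B
i=manip.snapshot('wrist');cv2.imwrite('pics/last.png',i[...,::-1])
print('t',round(s['t'],2),'above mm',round(d@a*1e3,2),'lat v,x',np.round([d@[-.324,.946,0]*1e3,d@np.cross([-.324,.946,0],a)*1e3],1),'F axial',round(s['force']@a,2),np.round(s['force'],1))
E
python3 -m handwheel '[[-0.5,3.4,0,0,0,0,0],[-0.4,3.4,0.5,0,0,0,0],[0,0,0,0,0,0,0],[1,0.4,-3,0,0,0,0],[1,0.4,-3,0,0,0,0],[1,0.3,-3,0,0,0,0],[1.2,0.3,-3.2,0,0,0,0],[0,0,0,0,0,0,0],[0,0,0,0,0,0,0],[0,0,0,0,0,0,0]]' 20
python3 d.py
```

```text
t: 4.0
tcp_pos: [0.5529, -0.1326, 0.09]
tool_rot: [0.97, 0.169, 0.17, -0.033]
force: [-0.0, -0.1, -0.2]
finger_gap: 0.002
gripper_force: 0.0
t 4.0 above mm 3.22 lat v,x [ 0.2 -0.2] F axial -0.14 [-0.  -0.1 -0.2]
```

```bash
python3 -m handwheel '[[0.4,0.1,-1.2,0,0,0,0],[0.4,0.15,-1.2,0,0,0,0],[0.4,0.15,-1.2,0,0,0,0],[0.4,0.15,-1.1,0,0,0,0],[0,0,0,0,0,0,0],[0,0,0,0,0,0,0],[0,0,0,0,0,0,0],[0,0,0,0,0,0,0],[0,0,0,0,0,0,0],[0,0,0,0,0,0,0]]' 20
python3 d.py
```

```text
t: 5.3
tcp_pos: [0.5545, -0.1321, 0.0852]
tool_rot: [0.97, 0.169, 0.17, -0.033]
force: [0.1, 0.6, -0.1]
finger_gap: 0.001
gripper_force: 0.3
t 5.3 above mm -1.83 lat v,x [ 0.2 -0.3] F axial -0.16 [ 0.1  0.6 -0.1]
```

```bash
python3 -m handwheel '[[0.4,0.1,-1.2,0,0,0,0],[0.4,0.15,-1.2,0,0,0,0],[0.4,0.15,-1.2,0,0,0,0],[0.4,0.15,-1.1,0,0,0,0],[0,0,0,0,0,0,0],[0,0,0,0,0,0,0],[0,0,0,0,0,0,0],[0,0,0,0,0,0,0],[0,0,0,0,0,0,0],[0,0,0,0,0,0,0]]' 20
python3 d.py
```

```text
t: 6.6
tcp_pos: [0.5561, -0.1315, 0.0805]
tool_rot: [0.97, 0.169, 0.17, -0.033]
force: [-1.1, -0.5, 2.5]
finger_gap: -0.001
gripper_force: 1.2
t 6.6 above mm -6.84 lat v,x [ 0.2 -0.3] F axial 2.76 [-1.1 -0.5  2.5]
```

View pics/last.png

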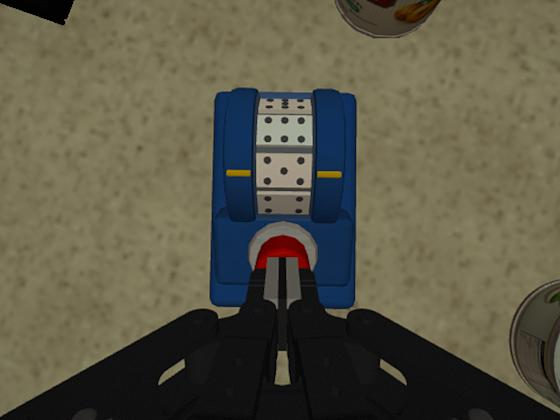

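The fingers are on the button (axial force 2.8 N) and the drum still shows 5 at the pointers (row 174). I'll go on in 2 mm steps, which stay inside the gap between click and stop.

```bash
cat >> d.py <<'E'
h=cv2.cvtColor(i,cv2.COLOR_RGB2HSV)
y=((abs(h[...,0].astype(int)-26)<8)&(h[...,1]>170)&(h[...,2]>90)).astype(np.uint8);y[260:]=0;y[:,400:]=0;y[:,:200]=0
n,l,st,ce=cv2.connectedComponentsWithStats(y);k=[j for j in range(1,n) if st[j][4]>20];C=ce[k]
x0,x1=sorted(C[:,0]);r=int(C[:,1].mean());w=x1-x0
roi=i[r-25:r+22,int(x0+.36*w):int(x1-.36*w)+0]; roi=i[r-25:r+22,int((x0+x1)/2-24):int((x0+x1)/2+24)]
g=(roi.max(2)<75).astype(np.uint8);n,l,st,ce=cv2.connectedComponentsWithStats(g)
print('pointers',C.round(0).tolist(),'dark blobs (dx,dy,area):',[(int(ce[j][0]-24),int(ce[j][1]-25),int(st[j][4])) for j in range(1,n) if st[j][4]>8])
hr=h[r-20:r+20,int((x0+x1)/2-20):int((x0+x1)/2+20)];print('redfrac',(((hr[...,0]<8)|(hr[...,0]>172))&(hr[...,1]>150)).mean().round(2))
E
python3 -m handwheel '[[0.3,0.1,-0.9,0,0,0,0],[0.3,0.1,-1,0,0,0,0],[0,0,0,0,0,0,0],[0,0,0,0,0,0,0],[0,0,0,0,0,0,0],[0,0,0,0,0,0,0],[0,0,0,0,0,0,0],[0,0,0,0,0,0,0],[0,0,0,0,0,0,0],[0,0,0,0,0,0,0]]' 20
python3 d.py
```

```text
t: 7.9
tcp_pos: [0.5568, -0.1313, 0.0786]
tool_rot: [0.97, 0.169, 0.17, -0.033]
force: [-0.2, -0.7, 3.5]
finger_gap: -0.002
gripper_force: 2.1
t 7.9 above mm -8.85 lat v,x [ 0.2 -0.3] F axial 3.46 [-0.2 -0.7  3.5]
pointers [[238.0, 174.0], [330.0, 175.0]] dark blobs (dx,dy,area): [(-4, -17, 40), (-16, -8, 35), (17, -7, 35), (0, 2, 33), (-16, 12, 34), (16, 12, 35), (0, 20, 94)]
redfrac 0.0
```

```bash
python3 -m handwheel '[[0.3,0.1,-0.9,0,0,0,0],[0.3,0.1,-1,0,0,0,0],[0,0,0,0,0,0,0],[0,0,0,0,0,0,0],[0,0,0,0,0,0,0],[0,0,0,0,0,0,0],[0,0,0,0,0,0,0],[0,0,0,0,0,0,0],[0,0,0,0,0,0,0],[0,0,0,0,0,0,0]]' 20
python3 d.py
```

```text
t: 9.2
tcp_pos: [0.5573, -0.1311, 0.0767]
tool_rot: [0.97, 0.169, 0.17, -0.033]
force: [0.4, -0.3, 5.3]
finger_gap: 0.006
gripper_force: 1.8
t 9.2 above mm -10.82 lat v,x [ 0.2 -0.3] F axial 4.86 [ 0.4 -0.3  5.3]
pointers [[237.0, 174.0], [330.0, 176.0]] dark blobs (dx,dy,area): [(-16, -21, 34), (0, -21, 35), (17, -21, 36), (2, -9, 77), (-16, 0, 34), (17, 0, 38), (0, 10, 34), (-16, 19, 28), (16, 19, 23)]
redfrac 0.0
```

The drum has started turning, by about a third of a facet. I'll continue in a smaller step.

```bash
python3 -m handwheel '[[0.2,0.1,-0.7,0,0,0,0],[0.3,0.1,-0.7,0,0,0,0],[0,0,0,0,0,0,0],[0,0,0,0,0,0,0],[0,0,0,0,0,0,0],[0,0,0,0,0,0,0],[0,0,0,0,0,0,0],[0,0,0,0,0,0,0],[0,0,0,0,0,0,0],[0,0,0,0,0,0,0]]' 20
python3 d.py
```

```text
t: 10.5
tcp_pos: [0.5578, -0.1309, 0.0753]
tool_rot: [0.97, 0.169, 0.17, -0.033]
force: [0.9, 0.7, 3.8]
finger_gap: -0.0
gripper_force: 1.5
t 10.5 above mm -12.35 lat v,x [ 0.3 -0.4] F axial 3.17 [0.9 0.7 3.8]
pointers [[237.0, 175.0], [330.0, 176.0]] dark blobs (dx,dy,area): [(-16, -15, 39), (0, -15, 36), (18, -15, 38), (0, -5, 204), (-16, 6, 40), (17, 6, 35), (0, 15, 36)]
redfrac 0.0
```

```bash
python3 -m handwheel '[[0.2,0.1,-0.7,0,0,0,0],[0.3,0.1,-0.7,0,0,0,0],[0,0,0,0,0,0,0],[0,0,0,0,0,0,0],[0,0,0,0,0,0,0],[0,0,0,0,0,0,0],[0,0,0,0,0,0,0],[0,0,0,0,0,0,0],[0,0,0,0,0,0,0],[0,0,0,0,0,0,0]]' 20
python3 d.py
```

```text
t: 11.8
tcp_pos: [0.5582, -0.1307, 0.0738]
tool_rot: [0.97, 0.169, 0.17, -0.033]
force: [-0.2, -0.9, 3.1]
finger_gap: 0.003
gripper_force: 1.4
t 11.8 above mm -13.86 lat v,x [ 0.3 -0.4] F axial 3.1 [-0.2 -0.9  3.1]
pointers [[236.0, 176.0], [331.0, 177.0]] dark blobs (dx,dy,area): [(-19, -23, 11), (19, -22, 9), (-16, -14, 41), (0, -13, 39), (18, -13, 39), (-16, 7, 38), (0, 8, 40), (17, 8, 36), (-2, 16, 122)]
redfrac 0.0
```

View pics/last.png

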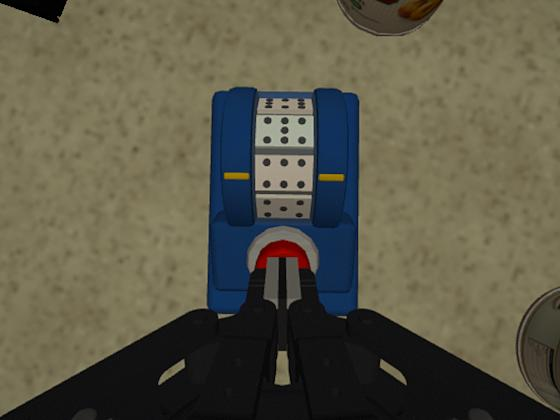

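The click came with 6 dots at the pointers, at about -13.9 mm on my axis scale and with little force. Now I'll release fully.

```bash
python3 -m handwheel '[[-0.8,-0.3,2.4,0,0,0,0],[-1.2,-0.4,3.5,0,0,0,0],[-1.2,-0.4,3.5,0,0,0,0],[-1.2,-0.4,3.5,0,0,0,0],[-0.8,-0.3,2.4,0,0,0,0],[0,0,0,0,0,0,0],[0,0,0,0,0,0,0],[0,0,0,0,0,0,0],[0,0,0,0,0,0,0],[0,0,0,0,0,0,0]]' 20
python3 d.py
```

```text
t: 13.1
tcp_pos: [0.5531, -0.1325, 0.0891]
tool_rot: [0.97, 0.169, 0.17, -0.033]
force: [-0.2, 0.3, -0.8]
finger_gap: -0.002
gripper_force: 0.0
t 13.1 above mm 2.35 lat v,x [ 0.3 -0.3] F axial -0.72 [-0.2  0.3 -0.8]
pointers [[241.0, 169.0], [327.0, 170.0]] dark blobs (dx,dy,area): [(8, -20, 30), (-14, -12, 30), (1, -12, 31), (16, -12, 33), (-14, 7, 30), (0, 7, 31), (16, 7, 29), (-2, 15, 111)]
redfrac 0.0
```

Released at +2.4 mm, and 6 holds. I'll repeat with the exact reverse, slowing at the end.

```bash
python3 -m handwheel '[[1.2,0.4,-3.5,0,0,0,0],[1.2,0.4,-3.5,0,0,0,0],[1.2,0.4,-3.5,0,0,0,0],[0.8,0.3,-2.4,0,0,0,0],[0.4,0.1,-1.2,0,0,0,0],[0.2,0.1,-0.6,0,0,0,0],[0.2,0.1,-0.6,0,0,0,0],[0,0,0,0,0,0,0],[0,0,0,0,0,0,0],[0,0,0,0,0,0,0]]' 20
python3 d.py
```

```text
t: 14.4
tcp_pos: [0.5585, -0.1308, 0.074]
tool_rot: [0.97, 0.169, 0.17, -0.033]
force: [0.8, 0.7, 3.9]
finger_gap: -0.002
gripper_force: 1.4
t 14.4 above mm -13.79 lat v,x [ 0.1 -0.2] F axial 3.31 [0.8 0.7 3.9]
pointers [[236.0, 176.0], [330.0, 177.0]] dark blobs (dx,dy,area): [(-1, -22, 36), (-16, -13, 39), (1, -13, 38), (18, -13, 41), (1, -2, 40), (-16, 8, 38), (1, 8, 38), (18, 8, 39), (1, 16, 122)]
redfrac 0.0
```

7 dots now. Release, then press again.

```bash
python3 -m handwheel '[[-0.8,-0.3,2.4,0,0,0,0],[-1.2,-0.4,3.5,0,0,0,0],[-1.2,-0.4,3.5,0,0,0,0],[-1.2,-0.4,3.5,0,0,0,0],[-0.8,-0.2,2.4,0,0,0,0],[0,0,0,0,0,0,0],[0,0,0,0,0,0,0],[0,0,0,0,0,0,0],[0,0,0,0,0,0,0],[0,0,0,0,0,0,0]]' 20
python3 d.py
python3 -m handwheel '[[1.2,0.4,-3.5,0,0,0,0],[1.2,0.4,-3.5,0,0,0,0],[1.2,0.4,-3.5,0,0,0,0],[0.8,0.3,-2.4,0,0,0,0],[0.4,0.1,-1.2,0,0,0,0],[0.2,0.1,-0.6,0,0,0,0],[0.2,0,-0.6,0,0,0,0],[0,0,0,0,0,0,0],[0,0,0,0,0,0,0],[0,0,0,0,0,0,0]]' 20
python3 d.py
```

```text
t: 15.7
tcp_pos: [0.553, -0.1323, 0.0891]
tool_rot: [0.97, 0.169, 0.17, -0.033]
force: [-1.1, 0.0, -0.1]
finger_gap: -0.0
gripper_force: 0.0
t 15.7 above mm 2.33 lat v,x [ 0.4 -0.3] F axial 0.23 [-1.1  0.  -0.1]
pointers [[241.0, 169.0], [327.0, 170.0]] dark blobs (dx,dy,area): [(5, -20, 37), (-14, -12, 31), (1, -12, 32), (17, -11, 33), (1, -2, 31), (-14, 7, 32), (0, 7, 31), (16, 8, 30), (-1, 15, 108)]
redfrac 0.0
t: 17.0
tcp_pos: [0.5585, -0.1307, 0.074]
tool_rot: [0.97, 0.169, 0.17, -0.033]
force: [0.7, 0.7, 3.5]
finger_gap: 0.0
gripper_force: 1.4
t 17.0 above mm -13.8 lat v,x [ 0.2 -0.2] F axial 2.96 [0.7 0.7 3.5]
pointers [[236.0, 176.0], [330.0, 177.0]] dark blobs (dx,dy,area): [(0, -22, 48), (-17, -13, 40), (0, -13, 36), (17, -13, 39), (-17, -2, 39), (17, -2, 38), (-16, 8, 38), (0, 8, 38), (17, 8, 37), (1, 16, 130)]
redfrac 0.0
```

8 dots.

```bash
python3 -m handwheel '[[-0.8,-0.3,2.4,0,0,0,0],[-1.2,-0.4,3.5,0,0,0,0],[-1.2,-0.4,3.5,0,0,0,0],[-1.2,-0.4,3.5,0,0,0,0],[-0.8,-0.2,2.4,0,0,0,0],[0,0,0,0,0,0,0],[0,0,0,0,0,0,0],[0,0,0,0,0,0,0],[0,0,0,0,0,0,0],[0,0,0,0,0,0,0]]' 20
python3 d.py
python3 -m handwheel '[[1.2,0.4,-3.5,0,0,0,0],[1.2,0.4,-3.5,0,0,0,0],[1.2,0.4,-3.5,0,0,0,0],[0.8,0.3,-2.4,0,0,0,0],[0.4,0.1,-1.2,0,0,0,0],[0.2,0.1,-0.6,0,0,0,0],[0.2,0,-0.6,0,0,0,0],[0,0,0,0,0,0,0],[0,0,0,0,0,0,0],[0,0,0,0,0,0,0]]' 20
python3 d.py
```

```text
t: 18.3
tcp_pos: [0.5531, -0.1323, 0.0891]
tool_rot: [0.97, 0.169, 0.17, -0.033]
force: [-0.0, 0.0, -0.1]
finger_gap: -0.001
gripper_force: 0.0
t 18.3 above mm 2.33 lat v,x [ 0.4 -0.3] F axial -0.13 [-0.   0.  -0.1]
pointers [[241.0, 169.0], [327.0, 170.0]] dark blobs (dx,dy,area): [(2, -20, 45), (-14, -12, 32), (1, -12, 32), (17, -12, 33), (-14, -2, 31), (16, -1, 31), (-14, 7, 32), (0, 7, 31), (16, 8, 30), (-1, 15, 115)]
redfrac 0.0
t: 19.6
tcp_pos: [0.5585, -0.1307, 0.074]
tool_rot: [0.97, 0.169, 0.17, -0.033]
force: [1.2, 1.1, 3.5]
finger_gap: 0.004
gripper_force: 1.4
t 19.6 above mm -13.79 lat v,x [ 0.2 -0.2] F axial 2.82 [1.2 1.1 3.5]
pointers [[236.0, 176.0], [330.0, 177.0]] dark blobs (dx,dy,area): [(-13, -22, 18), (-17, -13, 40), (0, -13, 37), (17, -13, 39), (-17, -2, 39), (0, -2, 36), (17, -2, 38), (-16, 8, 38), (0, 8, 38), (17, 8, 37), (0, 16, 138)]
redfrac 0.0
```

9 dots, so one more press.

```bash
python3 -m handwheel '[[-0.8,-0.3,2.4,0,0,0,0],[-1.2,-0.4,3.5,0,0,0,0],[-1.2,-0.4,3.5,0,0,0,0],[-1.2,-0.4,3.5,0,0,0,0],[-0.8,-0.2,2.4,0,0,0,0],[0,0,0,0,0,0,0],[0,0,0,0,0,0,0],[0,0,0,0,0,0,0],[0,0,0,0,0,0,0],[0,0,0,0,0,0,0]]' 20
python3 d.py
python3 -m handwheel '[[1.2,0.4,-3.5,0,0,0,0],[1.2,0.4,-3.5,0,0,0,0],[1.2,0.4,-3.5,0,0,0,0],[0.8,0.3,-2.4,0,0,0,0],[0.4,0.1,-1.2,0,0,0,0],[0.2,0.1,-0.6,0,0,0,0],[0.2,0,-0.6,0,0,0,0],[0,0,0,0,0,0,0],[0,0,0,0,0,0,0],[0,0,0,0,0,0,0]]' 20
python3 d.py
```

```text
t: 20.9
tcp_pos: [0.553, -0.1323, 0.0891]
tool_rot: [0.97, 0.169, 0.17, -0.033]
force: [-0.3, 0.6, -0.6]
finger_gap: 0.001
gripper_force: 0.0
t 20.9 above mm 2.33 lat v,x [ 0.4 -0.3] F axial -0.53 [-0.3  0.6 -0.6]
pointers [[241.0, 169.0], [327.0, 170.0]] dark blobs (dx,dy,area): [(6, -20, 35), (-14, -12, 31), (1, -12, 32), (17, -11, 32), (-14, -2, 31), (1, -2, 30), (16, -1, 31), (-14, 7, 32), (0, 7, 31), (16, 8, 30), (0, 15, 120)]
redfrac 0.0
t: 22.2
tcp_pos: [0.5585, -0.1307, 0.074]
tool_rot: [0.97, 0.169, 0.17, -0.033]
force: [1.3, 1.2, 2.6]
finger_gap: 0.001
gripper_force: 1.4
t 22.2 above mm -13.79 lat v,x [ 0.2 -0.1] F axial 1.91 [1.3 1.2 2.6]
pointers [[236.0, 176.0], [330.0, 177.0]] dark blobs (dx,dy,area): [(1, 16, 132)]
redfrac 0.88
```

The red facet is at the pointers. I'll retract well clear along the axis.

```bash
python3 -m handwheel '[[-0.8,-0.3,2.4,0,0,0,0],[-1.2,-0.4,3.5,0,0,0,0],[-1.2,-0.4,3.5,0,0,0,0],[-1.6,-0.5,4.5,0,0,0,0],[-3,-1,9,0,0,0,0],[-4,-1.4,12,0,0,0,0],[-4,-1.4,12,0,0,0,0],[-3,-1,9,0,0,0,0],[0,0,0,0,0,0,0],[0,0,0,0,0,0,0]]' 20
python3 d.py
```

```text
t: 23.5
tcp_pos: [0.5394, -0.1371, 0.1298]
tool_rot: [0.97, 0.169, 0.17, -0.033]
force: [0.7, 0.5, -0.1]
finger_gap: -0.003
gripper_force: 0.0
t 23.5 above mm 45.5 lat v,x [0.4 0.1] F axial -0.36 [ 0.7  0.5 -0.1]
pointers [[250.0, 156.0], [319.0, 156.0]] dark blobs (dx,dy,area): [(-5, 2, 378), (-10, -16, 17), (-12, 20, 14), (0, 20, 13), (12, 20, 15)]
redfrac 0.64
```

View pics/last.png

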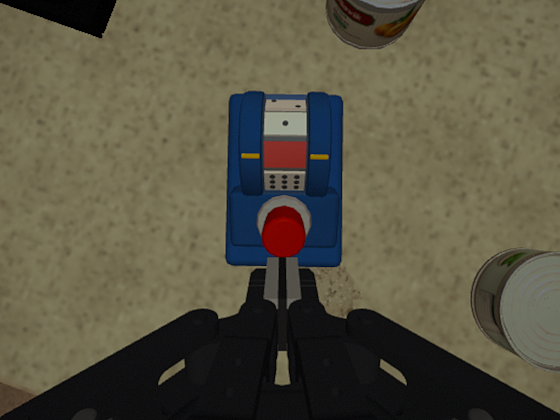

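The red facet stands between the pointers at row 156, the button at (284,232) is fully out, and the gripper is clear.

```bash
python3 -c "
from station import manip
print(manip.sign_off())"
```

```text
the job is handed in; nothing more can be done
None
```

The counter was pressed gently five times, from 5 dots round to the red facet; red now stands at the pointers, the button is released, the arm is clear, and the job was handed in at about 23.5 s.

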